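Latch the dry box's lid

ROBOT

A 6-joint arm with a two-finger parallel gripper is mounted at the origin on the work surface. World frame = base frame: x ahead of the robot, y to its left, z up, the work surface at z = 0. Lengths are in m, angles in rad, forces in N, time in s.
With the tool pointing down it reaches from about 0.325 to 0.85 m from the base axis. Payload 4.4 kg.
Tool frame: the origin (TCP) lies at the very end of the fingers, on their centre line; the grasp point (between the pads) lies 19 mm behind it (robot.hold_point_z is the distance from the TCP to the grasp point, in m); z points along the fingers, y is the direction in which the jaws open and shut (so a half turn about z gives the same grasp; the last joint's range is limited). The gripper opens to 94 mm and grips with 3 to 60 N. Pads are 16 mm wide; open, the fingers measure 119 mm over their backs; the gripper's body (75 mm by 177 mm) begins 78 mm behind the grasp point.
Start: joints at [1.137, 0.207, 1.542, -0, 1.393, -0.15], TCP at [0.161, 0.552, 0.205] pointing down, gripper open.
Joint ranges: [-2.73, 2.73], [-0.86, 2.22], [0.23, 2.46], [-1.11, 4.25], [0.08, 2.63], [-2.82, 2.82]. Speed limits (rad/s): [2.79, 2.79, 3.14, 3.14, 3.14, 3.14].

INTERFACE

Orientations are given as a unit quaternion [w, x, y, z].
In Python, from plant import robot gives the robot as it stands. The module is installed in compiled form; this text tells all that it offers.
- The arm moves only by the tool drive_tool, never from a script. Its argument "plan" is a list of rows, each a list of 3 entries, a list of its own where there are three numbers: the gripper command: -1 is shut, 1 is fully open, values between are in proportion, then the shift along the tool's x, y, z in m, then the turn about the tool's z in rad. In form: [[gripper, [tx, ty, tz], yaw], ...]. A call has 1 to 12 rows; each row shifts and turns the commanded pose from where the row before left it, along the tool's axes as they then stand; what a row does not reach is not made up. A row lasts 1/10 s, in which the tool goes at most 50 mm and 8.59 degrees, less where a joint would pass 70% of its speed; a pose out of reach is approached as far as the arm can. A call with a gripper value outside its range is refused whole. The fingers move at their own pace and stop on an object; "squeeze" is the grip in N (left out, the last holds). Time passes only in rows, so rows that do not move let the fingers close. It gives the time, the measured TCP pose, the force and the opening at its end, in the units of the state.
- robot.observe(): the state, without advancing time (a new reading comes with each control period).
- robot.get_image(name): name is "scene" or "side" or "wrist"; returns a dict with "image" (480x640x3 uint8, red, green, blue), "K" (3x3 intrinsics, pixels), "k1" (the pictures are not rectified: a ray, as slopes to the right and down, at radius r is drawn at 1 + k1 r^2 times it, then the intrinsics apply), "rvec" (rotation vector, rad) and "tvec" (3), from world to camera coordinates, as OpenCV has them. Camera axes: x right, y down, z forward; pixel columns grow to the right and rows downward; lengths in m; the calibration is good to about 2 mm. A picture is of the moment at which its call begins. There is no depth.
- robot.close_job(): hands the job in, once; it reports no verdict.
The state is a dict: "t": time; "joints": joint angles; "qd": joint speeds; "effort": joint torques, N m; "tool_pos": TCP position; "eef_rot": TCP orientation; "ft_force": force on the tool from outside, world axes, zero at the start; "wrist_torque": the same for the moment, N m; "grip_width": finger opening in m.
Only numpy, scipy, OpenCV 4.12 (cv2) and the standard library are available. Lean on these libraries where they do the work, as an engineer would, in place of code of your own. Each camera call takes 0.05 s, during which the arm holds its last target. There are 200 camera calls.

TASK

The front lid of the specimen dry box is sprung ajar by its seal. Take the latch's wire loop by its thumb tab, lower its bar onto the keeper's tongue and draw it back by feel under the short nose until it bears lightly on the post, without dragging the lid in by more than 2.5 mm, then let go and press the latch lever down until it lies flat on its stop, so that the lid is pulled tight. Never press the lever with more than 30 N, and leave the things on and around the box where they are.

Things in the scene. Friction and masses are not known exactly. Their poses are not given: they have to be found in the camera images.
- drybox: White box, grey metal roof, fixed to the bench, 160 (x) by 260 (y) by 90 mm high; origin at the centre of its underside, x from its lid to its rear, y to its left, z up. The lid is on its -x end, towards the robot. A toggle latch lies along x on the middle of the roof: a lever, a wire loop (bail) that reaches forward to the lid, and a keeper on the lid's top edge.
- lid (a joint): Lid's hinge at the foot of the -x face (93 mm in front of the box's origin, 8 mm above the bench), rad; 0 = upright, resting on its thick soft seal, negative = squeezing it. The lid is an aluminium plate 12 mm thick, its top edge 82 mm above the hinge. The seal springs it ajar to about 0.1 (10 mm at the top); pulled in at the keeper it resists with 3.3 N per mm.
- keeper (a point): Nominal centre of the bail's bar when seated in the steel keeper (16 mm wide in y) on the lid's top edge; moves with the lid. The post's front face is 3 mm behind this point; a level tongue 4 mm below it runs out 25 mm to the front. The keeper is clamped in slots: the real one sits up to 8 mm nearer or farther along the box's x and 4.5 mm higher or lower than this point says; that is not measured.
- nose_tip (a point): Nominal (as keeper) front lower edge of the keeper's short nose, 1 mm in front of and 5.5 mm above keeper. The nose overhangs forward (to -x) from the post's head, 6 mm thick. The bar goes down onto the tongue in front of the nose, then back along it under the nose to the post; a bar left short of the post climbs over the nose when the lever moves.
- lever_pivot (a point): Axis of the lever (along the box's y), 15 mm in front of the box's origin, 106 mm above the bench.
- lever (a joint): Latch lever, rad. 0 = flat on its stop, handle level and pointing to the box's +x; grows as it is lifted, pi/2 = upright, at most 2.3 (leaning to the lid). Stiff (0.05 N m of friction), stays where it is left. The bail is pinned to it 22 mm from the pivot, 0.1 rad below the handle's centre line. The pull passes dead centre just before the stop.
- bail: The bail, a wire loop hinged on the lever; origin on its hinge pin, x axis pointing from the bar back to the pin (level when shut). It has 0.04 N m of friction and stays where it is left, so it turns with the lever unless something holds it: seat the bar under the nose before pressing the lever. Pulling on the bail also turns the lever.
- bail_bar (a point): Centre of the bail's cross bar, a round bar 6 mm thick and 46 mm long along the box's y, 101.5 mm from the bail's hinge pin. The two wire legs run at 21 mm either side of the middle.
- tab (a point): Grip point of the bail's thumb tab: a flat steel plate 20 mm wide in y, 4 mm thick, rising forward from the bar at 55 degrees to the legs; it reaches from the bar to 37 mm, this point lies 26 mm from the bar's centre. To be pinched from above across its 20 mm width.
- handle_tip (a point): Upper face of the lever's handle at its far end, 70 mm from the pivot. The handle is a flat plate 23 mm wide, 5 mm thick, centred on a line through the pivot. Pressing it at 60 mm from the pivot takes about 4 to 15 N with the bail hooked.
- stub_a: Small steel specimen stub, 15 mm wide, 22 mm high with its pin up, on the box's roof; origin under its centre. Bystander.
- slide_case: Blue plastic case 75 by 45 by 16 mm on the box's roof; origin under its centre. Bystander.
- stub_b: Small steel specimen stub, 15 mm wide, 22 mm high, on the bench; origin under its centre. Bystander.
- dish: Clear shut dish, 60 mm wide, 14 mm high, on the bench; origin under its centre. Bystander.
- jar: Glass jar, 38 mm wide, 48 mm high, black cap, on the bench; origin under its centre. Bystander.
- stub_block: Clear block with six holes, 75 by 55 by 20 mm, on the bench; origin under its centre. Bystander.
- probe: Black probe with a steel tip, 125 mm long, lying on the bench; origin near its middle. Bystander.

How it is judged:
On the way:
1. with the loop still in hand, its bar is drawn back under the nose to the keeper's post (within about 1 mm) (contact force between the fingers and bail above 0.5 N and horizontal distance between bail_bar and keeper_c1 below 0.0072 m and distance between bail_bar and keeper_c1 below 0.0095 m), for 0.1 s.
At the end, for the whole second after the job is handed in: The latch lever lies flat on its stop (within 0.05 rad) and holds the lid pulled in against its seal (lid joint below 0.06 rad, against 0.1 ajar), at rest (value of joint lever below 0.05 rad and value of joint lid below 0.06 rad and velocity of joint each of lever, lid below 0.05 rad/s); the robot touches nothing.
It fails at once if the lever's handle is pressed with more than 30 N (contact force between anything else and lever_c1 above 30 N).
It fails at once if the lid is dragged in by the hand-held loop (lid joint below 0.072, more than about 2.5 mm at the keeper) (contact force between the fingers and bail above 0.5 N and value of joint lid below 0.072 rad).
It fails at once if a bystander is moved by more than 20 mm (distance of any of stub_a, slide_case, stub_b, dish, jar, stub_block, probe from where it was at the start of the episode above 0.02 m).
It also fails if it takes over 72 s, if anything falls off the work surface, if the arm or the gripper's body presses on something with over 40 N, if the wrist force passes 120 N, or if a joint passes its speed limit or range.

## Working session

There is one attempt and no reset: what is moved stays moved. The work goes in short steps, Python scripts to look and compute and a tool call to move; the robot and the scene stay as the last step left them, time stands still between calls to the robot, and variables do not carry over. Pictures are saved under pics/ and viewed, about 8 in all and at most 12, crops included, and the job is handed in when it is done.

Besides the shell and the picture viewer there is one more tool, called after "Request:" as name(argument=value, ...) on one line, values as JSON. drive_tool: Moves the arm, as the interface text tells. Its arguments: {"type":"object","properties":{"plan":{"type":"array"},"squeeze":{"type":"number"}},"required":["plan"]}

```bash
mkdir -p pics; cat > h.py <<'E'
import numpy as np, cv2
from plant import robot
def snap(n,f):
    d=robot.get_image(n); cv2.imwrite('pics/'+f,d['image'][:,:,::-1]); np.savez('pics/'+f[:-4],**d); return d
def load(f): return dict(np.load('pics/'+f+'.npz'))
def ray(d,u,v):
    K=d['K']; x=(u-K[0,2])/K[0,0]; y=(v-K[1,2])/K[1,1]
    r=np.hypot(x,y); k=float(d['k1']); s=r
    for _ in range(20): s=r/(1+k*s*s)
    f=s/r if r>0 else 1
    R=cv2.Rodrigues(d['rvec'])[0]; t=d['tvec'].ravel()
    return -R.T@t, R.T@np.array([x*f,y*f,1])
def onz(d,u,v,z):
    c,w=ray(d,u,v); return c+w*(z-c[2])/w[2]
def tri(*a):
    A=np.zeros((3,3));b=np.zeros(3)
    for d,u,v in a:
        c,w=ray(d,u,v); w=w/np.linalg.norm(w); P=np.eye(3)-np.outer(w,w); A+=P;b+=P@c
    return np.linalg.solve(A,b)
def proj(d,p):
    R=cv2.Rodrigues(d['rvec'])[0]; q=R@np.array(p)+d['tvec'].ravel(); x,y=q[:2]/q[2]
    s=1+float(d['k1'])*(x*x+y*y); K=d['K']; return np.array([K[0,0]*x*s+K[0,2],K[1,1]*y*s+K[1,2]])
E
python3 - <<'E'
from h import *
for n in ('scene','side','wrist'):
    d=snap(n,n+'0.png'); print(n,ray(d,320,240),d['K'][0,0],d['k1'])
print(robot.observe())
E
```

```text
scene (array([ 1.21614087, -0.32976752,  1.05397865]), array([-0.53286591,  0.30031997, -0.79135663])) 578.1998381934997 -0.011882050994624775
side (array([ 0.51303777, -0.81386703,  0.78221744]), array([ 0.08201875,  0.78239075, -0.61750052])) 577.7193721705208 0.029663314830077964
wrist (array([0.09741267, 0.57078843, 0.38305107]), array([ 0.2130277 , -0.06812002, -0.97468906])) 375.8878785835496 -0.04672606171759915
{'t': 0.15, 'joints': array([ 1.13653953e+00,  2.07235835e-01,  1.54259100e+00, -1.64267339e-05,
        1.39348525e+00, -1.50484720e-01]), 'qd': array([ 0.00051763, -0.00369476, -0.00599809, -0.00034569,  0.0002824 ,
       -0.00085785]), 'effort': array([ 1.01594866e-03, -3.71316361e+01, -2.81810993e+01,  6.97263284e-02,
        3.27388931e-02, -1.22316701e-04]), 'tool_pos': array([0.16073733, 0.55144433, 0.20456747]), 'eef_rot': array([-2.40049143e-04,  1.41408957e-01,  9.89950892e-01, -8.25560189e-04]), 'ft_force': array([-0.27723555,  0.02259978,  0.44581019]), 'wrist_torque': array([-0.05534809, -0.00338238, -0.02919575]), 'grip_width': 0.09401934651889987}
```

View pics/scene0.png

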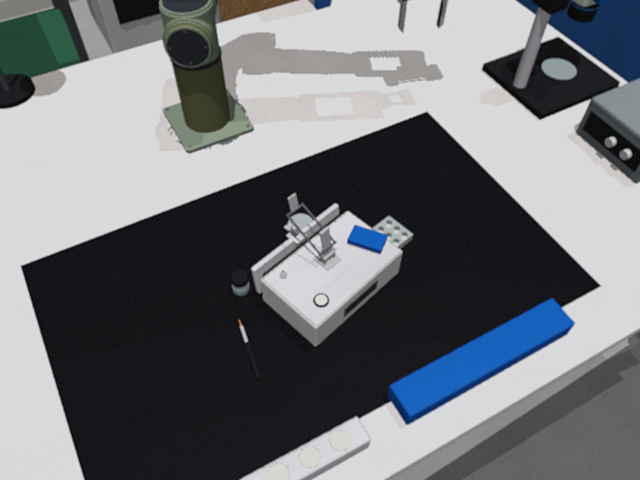

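View pics/side0.png

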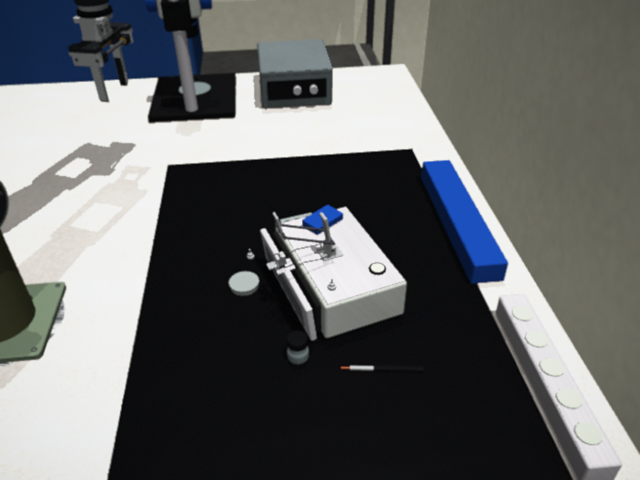

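The scene view shows the box at about (330,270) with its lid to the upper left, the lever raised at about (325,245) and the bail reaching up to its tab at about (293,203). The side view shows the same, with the tab at about (277,218) and the keeper at about (280,262). I'll zoom in on both.

```bash
python3 - <<'E'
from h import *
a=load('scene0')['image'][180:350,230:420]; b=load('side0')['image'][190:340,220:410]
f=lambda i:cv2.resize(i[:150],None,fx=4,fy=4,interpolation=cv2.INTER_CUBIC)[:, :,::-1]
c=cv2.resize(a[:,:],(400,358),interpolation=cv2.INTER_CUBIC)
A=load('scene0')['image'][185:285,270:370]; B=load('side0')['image'][195:295,240:340]
im=np.hstack([cv2.resize(x,(400,400),interpolation=cv2.INTER_CUBIC) for x in (A,B)])
cv2.imwrite('pics/z0.png',im[:,:,::-1])
for n,pts in (('scene0',[(319,340),(401,264),(262,281),(347,214)]),):
    d=load(n)
    for u,v in pts: print(u,v,onz(d,u,v,0.09))
d=load('side0')
for u,v in [(404,283),(347,207),(325,306)]: print(u,v,onz(d,u,v,0.09))
E
```

```text
319 340 [ 0.77255416 -0.07914796  0.09      ]
401 264 [0.70042817 0.15186503 0.09      ]
262 281 [ 0.60248283 -0.11572755  0.09      ]
347 214 [0.53231735 0.12241033 0.09      ]
404 283 [ 0.73819666 -0.07739711  0.09      ]
347 207 [0.67347443 0.16708433 0.09      ]
325 306 [ 0.59307065 -0.117658    0.09      ]
```

View pics/z0.png

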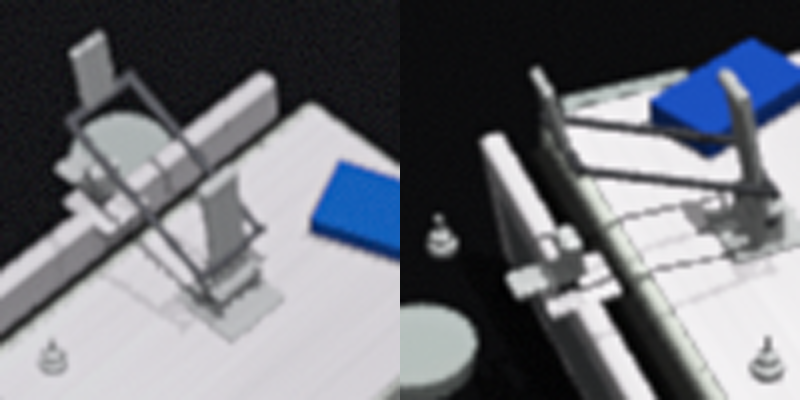

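Request:
drive_tool(plan=[[1,[0,0,-0.025],-0.136],[1,[0,0,-0.025],-0.136],[1,[0,0,-0.025],-0.136],[1,[0,0,-0.025],-0.137],[1,[-0.013,-0.0315,0],0],[1,[-0.013,-0.0315,0],0],[1,[-0.013,-0.0315,0],0],[1,[-0.013,-0.0315,0],0],[1,[-0.013,-0.0315,0],0],[1,[-0.013,-0.0315,0],0],[1,[-0.013,-0.0315,0],0],[1,[-0.013,-0.0315,0],0]])

```text
t: 1.35
tool_pos: [0.327, 0.3341, 0.3052]
eef_rot: [-0.0, -0.13, 0.991, -0.0]
ft_force: [0.2, 0.4, -0.4]
grip_width: 0.094
```

Request:
drive_tool(plan=[[1,[-0.013,-0.0315,0],0],[1,[-0.013,-0.0315,0],0],[1,[-0.013,-0.0315,0],0],[1,[-0.013,-0.0315,0],0],[1,[-0.013,-0.0315,0],0],[1,[-0.013,-0.0315,0],0],[1,[-0.013,-0.0315,0],0],[1,[-0.013,-0.0315,0],0],[1,[-0.013,-0.0315,0],0],[1,[-0.013,-0.0315,0],0],[1,[-0.013,-0.0315,0],0],[1,[-0.013,-0.0315,0],0]])

```text
t: 2.55
tool_pos: [0.5753, 0.0093, 0.3049]
eef_rot: [-0.0, -0.13, 0.991, 0.0]
ft_force: [1.0, -0.2, -0.4]
grip_width: 0.0936
```

```bash
python3 - <<'E'
from h import *
d=snap('wrist','w1.png'); print(robot.observe()); print(ray(d,320,240))
E
```

```text
{'t': 2.6, 'joints': array([-0.1394379 ,  0.15467669,  1.4001616 , -0.00343546,  1.58520875,
       -1.96736572]), 'qd': array([ 0.03753667, -0.04259439,  0.0641902 ,  0.02131436,  0.03722158,
        0.07977158]), 'effort': array([  4.28618699, -41.74178481, -27.76322722,   0.81100697,
         1.21910814,  -0.11981822]), 'tool_pos': array([0.57793291, 0.00474697, 0.30431963]), 'eef_rot': array([ 2.90401934e-04, -1.28185764e-01,  9.91748387e-01, -1.86086169e-03]), 'ft_force': array([ 1.57331803, -2.23467095, -0.61136682]), 'wrist_torque': array([-0.09637188, -0.11347307,  0.01771486]), 'grip_width': 0.09400111035762124}
(array([ 0.51163753, -0.00696855,  0.48362459]), array([ 0.21646769,  0.05405895, -0.97481242]))
```

View pics/w1.png

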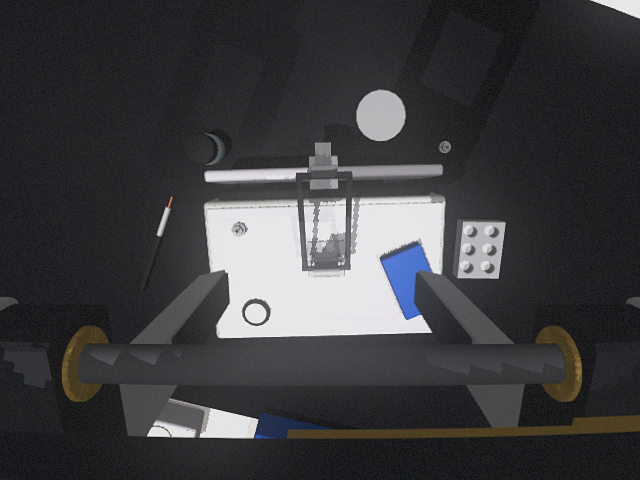

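The wrist view shows the roof's front edge from (207,203) to (443,198), the lid's top from (206,176) to (442,170), the bail bar at about (324,176), the tab at about (322,150), and the lever end on near (327,268). Next I'll compute the box frame and zoom in on the latch.

```bash
python3 - <<'E'
from h import *
d=load('w1'); im=d['image']
p=[onz(d,*q,0.09)[:2] for q in ((207,203),(443,197),(218,338),(432,333))]
for q in p: print(q)
yv=p[1]-p[0]; print('len',np.linalg.norm(yv),'yaw',np.arctan2(-yv[0],yv[1]))
cv2.imwrite('pics/z1.png',cv2.resize(im[130:290,270:380],(550,600)[::1] if 0 else (412,600),interpolation=cv2.INTER_CUBIC)[:,:,::-1])
A=load('side0')['image'][200:275,255:345]
Z=cv2.resize(im[130:290,270:380],(412,600),interpolation=cv2.INTER_CUBIC); S=cv2.resize(A,(388,323),interpolation=cv2.INTER_CUBIC)
S2=cv2.resize(load('scene0')['image'][185:275,275:370],(292,277),interpolation=cv2.INTER_CUBIC)
o=np.zeros((600,800,3),np.uint8); o[:,:412]=Z; o[:323,412:]=S; o[323:,412:704]=S2
cv2.imwrite('pics/z1.png',o[:,:,::-1])
E
```

```text
[ 0.59118441 -0.11063953]
[0.52072847 0.12788189]
[ 0.74134189 -0.06880907]
[0.67163663 0.16736692]
len 0.2487096917361293 yaw 0.28721862984955576
```

View pics/z1.png

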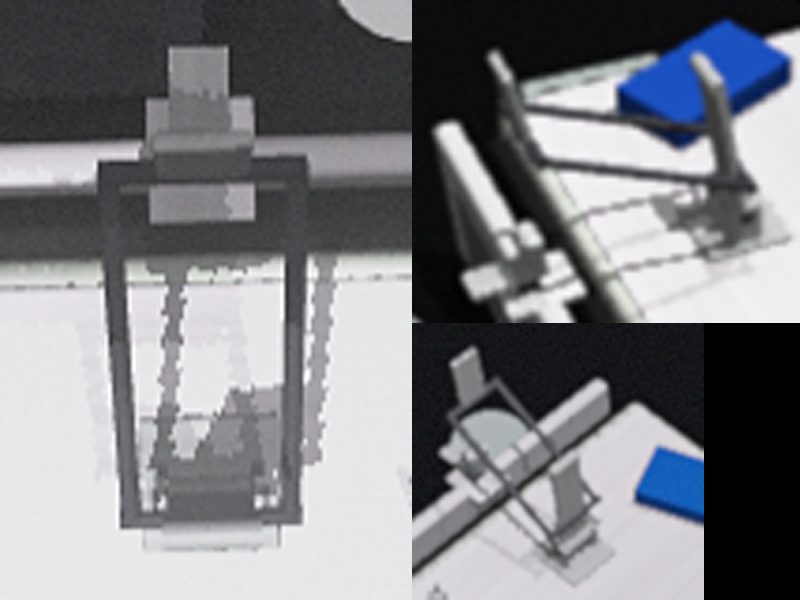

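```bash
cat >> h.py <<'E'
W=np.array
def box(yaw=0.287,c=(0.6312,0.029)):
    x=W([np.cos(yaw),np.sin(yaw),0]); y=W([-np.sin(yaw),np.cos(yaw),0]); return x,y,W([c[0],c[1],0])
def tob(p):
    x,y,c=box(); p=p-c; return np.round(1000*W([p@x,p@y,p[2]]),1)
E
python3 - <<'E'
from h import *
w,s,e=load('w1'),load('scene0'),load('side0')
def T(n,*a):
    p=tri(*a); print(n,np.round(p,4),tob(p),[np.round(proj(d,p)-(u,v),1) for d,u,v in a])
T('bar',(w,324.4,175.9),(s,294.7,208.9))
T('bar-y',(w,297.5,175.9),(s,288,214.3),(e,285.5,237.5))
T('bar+y',(w,351.4,175.9),(s,301.4,203.5))
T('tip',(w,323.4,155.9),(s,291.3,194.8),(e,273.8,212.3))
T('leverend',(s,325.1,228.9),(e,322.3,213.5))
print('tongue front z.10',tob(onz(w,322.9,142.5,.1)))
T('tongue',(w,322.9,142.5),(e,(470-412)/4.311+255,200+285/4.311))
for z in (.07,.08,.09): print('lid/roof len',z,np.linalg.norm(onz(w,207,203,z)-onz(w,443,197,z)),np.linalg.norm(onz(w,206,176,z)-onz(w,442,170,z)))
print('roofcorner side rr',tob(onz(e,404,283,.09)),'rl',tob(onz(e,347,207,.09)))
E
```

```text
bar [ 5.278e-01 -5.000e-04  1.703e-01] [-107.6    0.9  170.3] [array([-0.5, -0.4]), array([ 0.3, -0. ])]
bar-y [ 0.5346 -0.0208  0.1694] [-106.8  -20.4  169.4] [array([0.5, 1.2]), array([-0.5,  0.8]), array([-0.9, -0.7])]
bar+y [0.5215 0.0196 0.17  ] [-107.9   22.   170. ] [array([-2. , -1.4]), array([ 1. , -0.2])]
tip [ 0.5171 -0.0036  0.2078] [-118.7    1.   207.8] [array([0.6, 6.9]), array([-0.7, -1.4]), array([-1.1,  1.5])]
leverend [0.6065 0.0251 0.1788] [-24.8   3.2 178.8] [array([ 0.1, -0.6]), array([0.4, 0.5])]
tongue front z.10 [-136.1    1.1  100. ]
tongue [ 0.5013 -0.0085  0.0954] [-135.2    0.8   95.4] [array([-0.3,  1. ]), array([-0.6,  0. ])]
lid/roof len 0.07 0.2613465899248158 0.2573629750752827
lid/roof len 0.08 0.25502814083047254 0.25114083589508635
lid/roof len 0.09 0.2487096917361293 0.24491869671489006
roofcorner side rr [  72.5 -132.3   90. ] rl [ 79.6 120.5  90. ]
```

```bash
cat >> h.py <<'E'
def go(bx,by,z,o=None):
    from scipy.spatial.transform import Rotation as Ro
    o=o or robot.observe(); q=o['eef_rot']; R=Ro.from_quat([q[1],q[2],q[3],q[0]]).as_matrix()
    x,y,c=box(); t=c+(bx*x+by*y)/1000; t[2]=z/1000
    tx=R[:,0]; print('box tcp',tob(o['tool_pos']),'yaw err',np.round(np.arctan2(-tx[1],-tx[0])-0.287,4),'F box',np.round([o['ft_force']@x,o['ft_force']@y,o['ft_force'][2]],2),'w',round(o['grip_width'],4),'t',o['t'])
    print('shift mm',np.round(1000*R.T@(t-o['tool_pos']),2))
E
python3 -c "
from h import *
go(-112.3,1,240); go(-112.3,1,181.6)"
```

```text
box tcp [-58.   -8.2 304.3] yaw err -0.0299 F box [ 0.88 -2.59 -0.61] w 0.094 t 2.6
shift mm [54.6   7.79 64.29]
box tcp [-58.   -8.2 304.3] yaw err -0.0299 F box [ 0.88 -2.59 -0.61] w 0.094 t 2.6
shift mm [ 54.61   8.01 122.68]
```

Request:
drive_tool(plan=[[0.28,[0.014,0.002,0.016],-0.03],[0.28,[0.014,0.002,0.016],0],[0.28,[0.014,0.002,0.016],0],[0.28,[0.0125,0.002,0.016],0],[0.28,[0,0,0],0],[0.28,[0,0,0],0],[0.28,[0,0,0],0]])

```text
t: 3.3
tool_pos: [0.5216, 0.0029, 0.2427]
eef_rot: [0.001, -0.145, 0.989, -0.0]
ft_force: [-0.3, -1.3, -0.4]
grip_width: 0.0603
```

```bash
python3 -c "
from h import *
d=snap('wrist','w2.png'); cv2.imwrite('pics/w2c.png',cv2.resize(d['image'][40:400,140:500],(600,600),interpolation=cv2.INTER_CUBIC)[:,:,::-1])
go(-112.3,1,181.6)"
```

```text
box tcp [-112.4    6.   242.7] yaw err 0.0044 F box [-0.6  -0.82  0.81] w 0.0603 t 3.35
shift mm [ 2.000e-02 -4.930e+00  6.114e+01]
```

View pics/w2c.png

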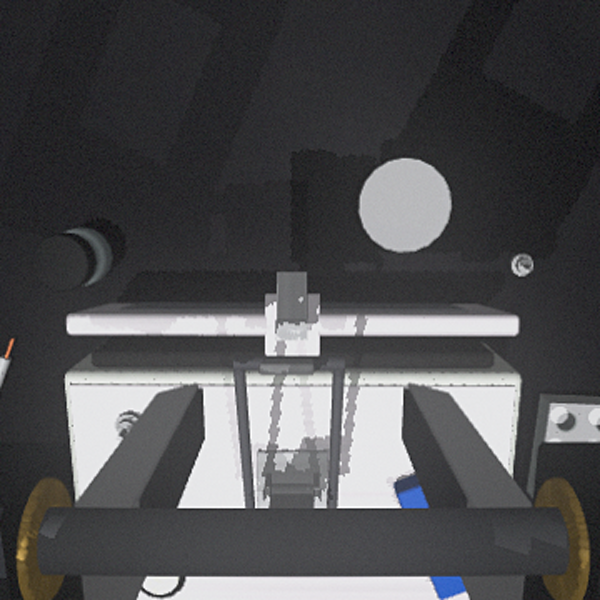

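```bash
python3 - <<'E'
from h import *
w,s,e,v=load('w1'),load('scene0'),load('side0'),load('w2')
f=lambda x,y:(140+x/1.667,40+y/1.667)
def T(n,*a):
    p=tri(*a); print(n,tob(p),[np.round(proj(d,p)-(u,v),1) for d,u,v in a])
T('tongue front',(w,322.9,142.5),(v,*f(291.5,271)))
T('tongue front',(w,322.9,142.5),(v,*f(291.5,271)),(e,268.5,266.1))
T('base rear',(w,270+202/3.745,130+222/3.745),(v,*f(292.5,356)))
T('bar mid',(w,324.4,175.9),(v,*f(290,367)))
T('bar mid',(w,324.4,175.9),(v,*f(290,367)),(s,294.7,208.9))
for z in (80,90): print('roof front L/R',tob(onz(v,*f(66,376),z/1000)),tob(onz(v,*f(520,374),z/1000)))
print('lid top front L,R rear L,R',[tob(onz(v,*f(*q),.09)) for q in ((67,315),(519,314),(67,335),(519,333))])
E
```

```text
tongue front [-136.3    0.9   93. ] [array([-0.2, -0. ]), array([0.2, 0. ])]
tongue front [-135.7    0.8   95.3] [array([-0.3,  0.6]), array([0. , 1.1]), array([-0.8,  0.1])]
base rear [-88.8   1.2  88.1] [array([0.1, 0. ]), array([-0.1, -0. ])]
bar mid [-107.5    1.5  174.4] [array([0.2, 0. ]), array([-0.2, -0. ])]
bar mid [-107.1    1.1  171. ] [array([-0.4,  0.2]), array([-0.7, -1. ]), array([ 0.5, -0.1])]
roof front L/R [ -74.  -128.6   80. ] [-76.6 130.9  80. ]
roof front L/R [ -77.  -124.6   90. ] [-79.6 127.3  90. ]
lid top front L,R rear L,R [array([-111.6, -121.2,   90. ]), array([-113.4,  123.8,   90. ]), array([-100.4, -122.1,   90. ]), array([-102.9,  124.7,   90. ])]
```

Request:
drive_tool(plan=[[0.28,[0,-0.005,0.012],0],[0.28,[0,0,0.012],0],[0.28,[0,0,0.012],0],[0.28,[0,0,0.012],0],[0.28,[0,0,0.012],0],[0.28,[0,0,0],0],[0.28,[0,0,0],0]])

```text
t: 4.05
tool_pos: [0.5215, -0.0018, 0.181]
eef_rot: [-0.0, -0.145, 0.989, 0.0]
ft_force: [0.5, 0.3, 0.3]
grip_width: 0.0599
```

```bash
python3 -c "
from h import *
d=snap('wrist','w3.png'); e=snap('side','e3.png')
o=np.hstack([cv2.resize(d['image'][150:330,220:400],(400,400),interpolation=cv2.INTER_CUBIC),cv2.resize(e['image'][190:290,240:340],(400,400),interpolation=cv2.INTER_CUBIC)])
cv2.imwrite('pics/c3.png',o[:,:,::-1])
go(-112.3,1,181.6)"
```

```text
box tcp [-113.2    1.2  182.1] yaw err 0.0043 F box [-0.4   0.28 -0.39] w 0.0602 t 4.15
shift mm [-0.88 -0.18  0.48]
```

View pics/c3.png

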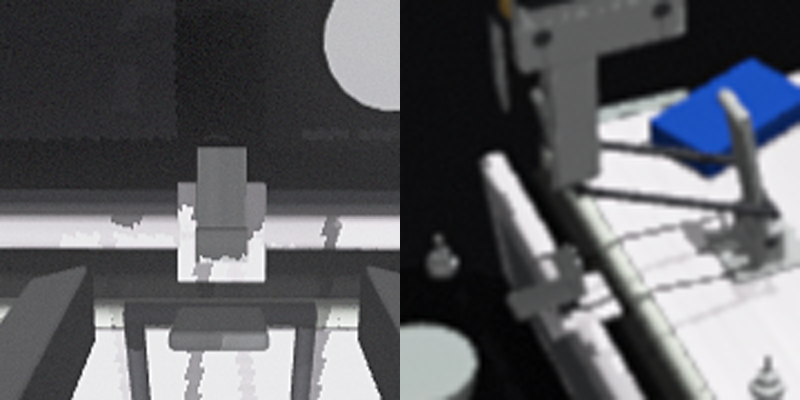

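The left panel shows the tab's top edge at panel (170–268, 310–350), between the two fingertips. The side panel shows the near finger over the tab. I'll close gently.

Request:
drive_tool(plan=[[-1,[0,0,0],0],[-1,[0,0,0],0],[-1,[0,0,0],0],[-1,[0,0,0],0],[-1,[0,0,0],0],[-1,[0,0,0],0],[-1,[0,0,0],0],[-1,[0,0,0],0]], squeeze=10)

```text
t: 4.95
tool_pos: [0.522, -0.0026, 0.1816]
eef_rot: [0.0, -0.145, 0.989, -0.001]
ft_force: [-0.1, -4.1, -0.4]
grip_width: 0.0195
```

```bash
cat >> h.py <<'E'
# grip point (box x,z mm) for bar at B, branch: pin on lever circle
def link(bx,bz):
    P=W([-15.,106.]); B=W([bx,bz]); v=B-P; L=np.hypot(*v); a=np.arctan2(v[1],v[0])
    g=np.arccos((22**2+L**2-101.5**2)/(2*22*L)); phi=a-g
    pin=P+22*W([np.cos(phi),np.sin(phi)]); f=(B-pin)/101.5
    r=np.deg2rad(-55); c,s=np.cos(r),np.sin(r); t=W([c*f[0]-s*f[1],s*f[0]+c*f[1]])
    return np.round(phi+.1,3),np.round(np.rad2deg(np.arctan2(f[1],-f[0])),1),np.round(B+26*t,1)
E
python3 -c "
from h import *
go(-113.2,1,182)
for b in ((-107.5,170.5),(-112,160),(-116,150),(-119,140),(-122,130),(-122,120),(-122,110),(-122,99),(-117,99),(-111,99)): print(b,link(*b))"
```

```text
box tcp [-113.7    0.7  181.6] yaw err 0.004 F box [-1.25 -3.92 -0.42] w 0.0195 t 4.95
shift mm [-0.49  0.34 -0.42]
(-107.5, 170.5) (np.float64(1.686), np.float64(24.8), array([-112.1,  196.1]))
(-112, 160) (np.float64(1.702), np.float64(18.4), array([-119.4,  184.9]))
(-116, 150) (np.float64(1.759), np.float64(12.6), array([-125.9,  174. ]))
(-119, 140) (np.float64(1.819), np.float64(6.9), array([-131.2,  162.9]))
(-122, 130) (np.float64(1.925), np.float64(1.5), array([-136.3,  151.7]))
(-122, 120) (np.float64(1.936), np.float64(-4.1), array([-138.4,  140.2]))
(-122, 110) (np.float64(1.991), np.float64(-9.6), array([-140.2,  128.5]))
(-122, 99) (np.float64(-4.183), np.float64(-15.4), array([-142. ,  115.6]))
(-117, 99) (np.float64(-4.402), np.float64(-16.3), array([-137.3,  115.3]))
(-111, 99) (np.float64(-4.671), np.float64(-16.6), array([-131.4,  115.2]))
```

Request:
drive_tool(plan=[[-1,[0.0018,-0.0005,0.0028],0],[-1,[0.0018,-0.0005,0.0028],0],[-1,[0.0018,0,0.0028],0],[-1,[0.0018,0,0.0028],0],[-1,[0.0016,0,0.0027],0],[-1,[0.0016,0,0.0027],0],[-1,[0.0016,0,0.0027],0],[-1,[0.0016,0,0.0027],0],[-1,[0.0013,0,0.0028],0],[-1,[0.0013,0,0.0028],0],[-1,[0.0013,0,0.0028],0],[-1,[0.0013,0,0.0028],0]])

```text
t: 6.15
tool_pos: [0.5039, -0.0082, 0.148]
eef_rot: [-0.0, -0.145, 0.989, 0.0]
ft_force: [1.4, -0.9, 0.5]
grip_width: 0.0198
```

```bash
python3 -c "
from h import *
e=snap('side','e4.png'); d=snap('wrist','w4.png'); s=snap('scene','s4.png')
o=np.hstack([cv2.resize(x,(400,400),interpolation=cv2.INTER_CUBIC) for x in (d['image'][130:310,220:400],e['image'][190:290,240:340])])
cv2.imwrite('pics/c4.png',o[:,:,::-1])
go(-132.8,1,148)"
```

```text
box tcp [-132.8    0.4  147.9] yaw err 0.0041 F box [-0.23 -3.17  0.38] w 0.0201 t 6.3
shift mm [ 0.01  0.65 -0.13]
```

View pics/c4.png

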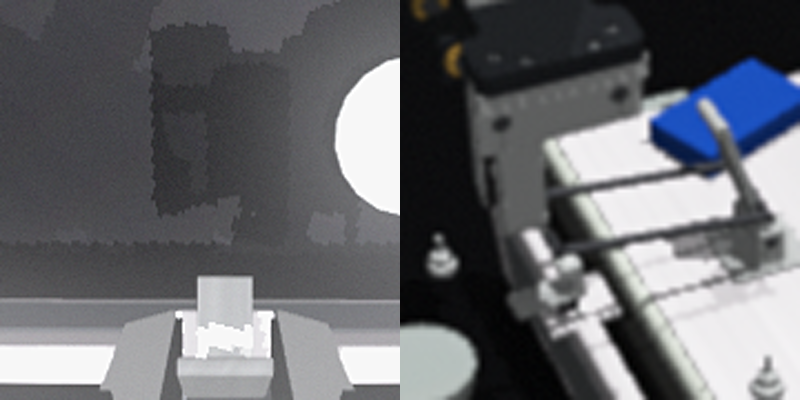

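The wrist panel shows the tab pinched at (225,365) behind the tongue at (225,290). The side panel shows the bail lowered and the lever leaning towards the lid. I'll continue the path.

Request:
drive_tool(plan=[[-1,[0.0013,-0.0005,0.0028],0],[-1,[0.0013,0,0.0028],0],[-1,[0.0013,0,0.0028],0],[-1,[0.0013,0,0.0028],0],[-1,[0.0005,0,0.0029],0],[-1,[0.0005,0,0.0029],0],[-1,[0.0005,0,0.0029],0],[-1,[0.0005,0,0.0029],0],[-1,[0.0005,0,0.0029],0],[-1,[0.0004,0,0.0029],0],[-1,[0.0004,0,0.0029],0],[-1,[0.0004,0,0.0029],0]])

```text
t: 7.5
tool_pos: [0.4956, -0.0111, 0.1136]
eef_rot: [-0.0, -0.145, 0.989, 0.0]
ft_force: [-1.4, 0.4, 0.5]
grip_width: 0.0199
```

```bash
python3 -c "
from h import *
e=snap('side','e5.png'); d=snap('wrist','w5.png'); s=snap('scene','s5.png')
o=np.hstack([cv2.resize(x,(400,400),interpolation=cv2.INTER_CUBIC) for x in (s['image'][185:285,270:370],e['image'][210:290,250:330])])
cv2.imwrite('pics/c5.png',o[:,:,::-1])
go(-141.8,1,114)"
```

```text
box tcp [-1.415e+02 -1.000e-01  1.135e+02] yaw err 0.0042 F box [ 0.08  0.36 -0.46] w 0.0197 t 7.65
shift mm [ 0.27  1.09 -0.47]
```

View pics/c5.png

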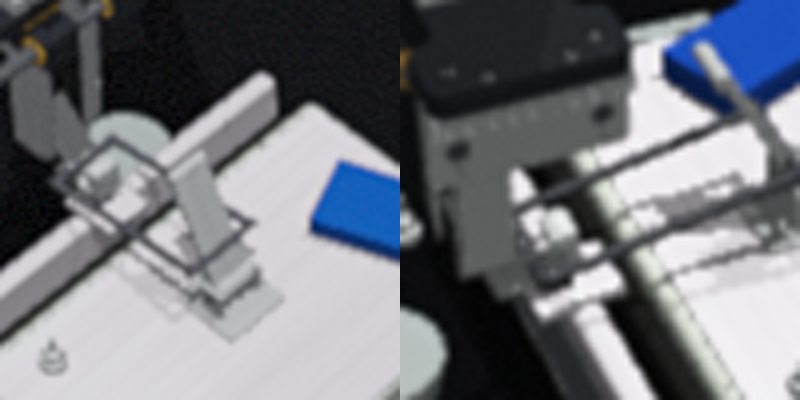

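```bash
python3 - <<'E'
from h import *
s,e=load('s5'),load('e5')
for a in ([(s,285,232.5),(e,280,265)],[(s,285,232.5)]):
    if len(a)>1:
        p=tri(*a); print(tob(p),[np.round(proj(d,p)-(u,v),1) for d,u,v in a])
m=tob(onz(s,291.5,226.2,.11)); print(m)
E
```

```text
[-117.5  -20.4  106.9] [array([ 0.2, -0.9]), array([0.7, 0.8])]
[-116.8   -2.5  110. ]
```

Request:
drive_tool(plan=[[-1,[0.0002,0,0.0015],0],[-1,[0.0002,0,0.0015],0],[-1,[0.0002,0,0.0015],0],[-1,[0.0002,0,0.0015],0],[-1,[0,0,0],0],[-1,[0,0,0],0]])

```text
t: 8.25
tool_pos: [0.4948, -0.0114, 0.1077]
eef_rot: [-0.0, -0.145, 0.989, 0.0]
ft_force: [-0.7, 0.8, -0.2]
grip_width: 0.0196
```

Request:
drive_tool(plan=[[-1,[0.0015,0,0],0],[-1,[0.0015,0,0],0],[-1,[0.001,0,0.0],0],[-1,[0,0,0.001],0],[-1,[0,0,0.001],0],[-1,[0,0,0],0],[-1,[0,0,0],0]])

```text
t: 8.95
tool_pos: [0.4913, -0.0126, 0.106]
eef_rot: [0.0, -0.145, 0.989, -0.0]
ft_force: [3.7, 2.3, 0.8]
grip_width: 0.0196
```

Request:
drive_tool(plan=[[-1,[0,0,0.001],0],[-1,[0,0,0.001],0],[-1,[0,0,0],0],[-1,[0,0,0],0]])

```text
t: 9.35
tool_pos: [0.4912, -0.0127, 0.1048]
eef_rot: [0.0, -0.145, 0.989, -0.0]
ft_force: [0.2, 1.9, 6.6]
grip_width: 0.0196
```

Request:
drive_tool(plan=[[-1,[0,0,0.001],0],[-1,[0,0,0.001],0],[-1,[0,0,0],0],[-1,[0,0,0],0]])

```text
t: 9.75
tool_pos: [0.4911, -0.0127, 0.1037]
eef_rot: [-0.0, -0.145, 0.989, -0.0]
ft_force: [-1.2, 3.6, 11.8]
grip_width: 0.0197
```

```bash
python3 -c "
from h import *
go(-145,1,100)"
```

```text
box tcp [-146.2   -0.4  103.7] yaw err 0.0044 F box [-0.15  3.79 11.77] w 0.0197 t 9.75
shift mm [-1.18  1.38  3.67]
```

Request:
drive_tool(plan=[[-1,[0,0,-0.001],0],[-1,[0,0,-0.001],0],[-1,[0,0,-0.0005],0],[-1,[0,0,0],0]])

```text
t: 10.15
tool_pos: [0.491, -0.0127, 0.1041]
eef_rot: [-0.0, -0.145, 0.989, -0.0]
ft_force: [2.6, 1.6, 1.6]
grip_width: 0.0199
```

```bash
python3 -c "
from h import *
e=snap('side','e6.png'); d=snap('wrist','w6.png'); s=snap('scene','s6.png')
o=np.hstack([cv2.resize(x,(400,400),interpolation=cv2.INTER_CUBIC) for x in (s['image'][205:255,270:320],e['image'][230:280,255:305])])
w=cv2.resize(d['image'][250:340,200:440],(533,200),interpolation=cv2.INTER_CUBIC)
q=np.zeros((600,800,3),np.uint8); q[:400]=o; q[400:,:533]=w
cv2.imwrite('pics/c6.png',q[:,:,::-1])
go(-145,1,100)"
```

```text
box tcp [-146.2   -0.3  104.2] yaw err 0.0042 F box [4.02 1.66 0.52] w 0.0197 t 10.3
shift mm [-1.24  1.26  4.19]
```

View pics/c6.png

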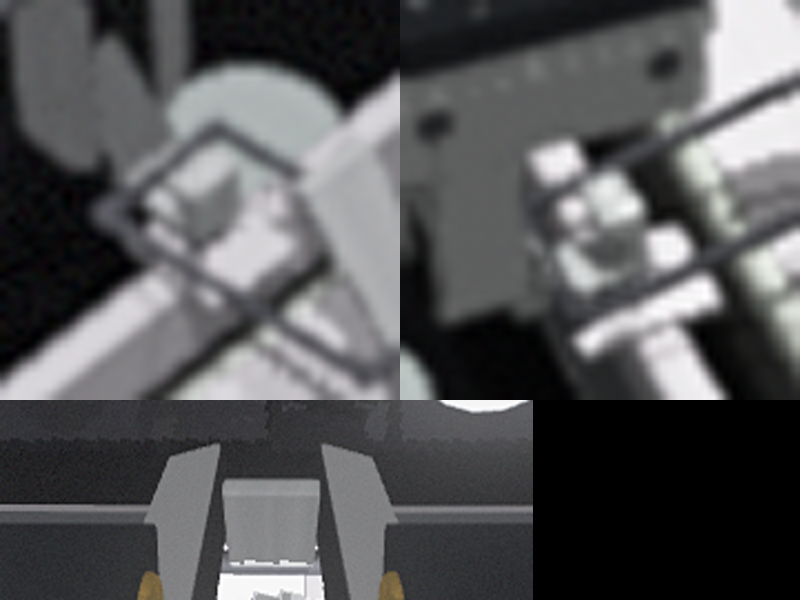

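```bash
python3 - <<'E'
from h import *
s,e=load('s6'),load('e6')
p=tri((s,284,232.2),(e,275.6,268.8)); print(tob(p),[np.round(proj(d,p)-q,1) for d,q in ((s,(284,232.2)),(e,(275.6,268.8)))])
for z in (.097,.1,.104): print(z,tob(onz(s,290.4,226.6,z)))
# post/nose top face (scene panel): front corner ~ (160,180), rear (240,160)
print('post front edge side panel (570,205),(610,175)')
E
```

```text
[-125.1  -16.6   97.6] [array([ 0.1, -0.8]), array([0.6, 0.7])]
0.097 [-125.6    2.    97. ]
0.1 [-123.8    0.4  100. ]
0.104 [-121.3   -1.7  104. ]
post front edge side panel (570,205),(610,175)
```

Request:
drive_tool(plan=[[-1,[-0.001,0,0],0],[-1,[-0.001,0,0],0],[-1,[-0.001,0,0],0],[-1,[-0.001,0,0],0],[-1,[-0.001,0,0],0],[-1,[-0.001,0,0],0],[-1,[0,0,0],0]])

```text
t: 11.0
tool_pos: [0.492, -0.0122, 0.1033]
eef_rot: [-0.006, -0.146, 0.989, -0.001]
ft_force: [-8.6, -3.3, 7.7]
grip_width: 0.0199
```

```bash
python3 -c "
from h import *
go(-140,1,104)"
```

```text
box tcp [-145.1   -0.2  103.3] yaw err 0.0051 F box [-9.22 -0.77  7.7 ] w 0.0199 t 11.0
shift mm [-5.14  1.14 -0.72]
```

Request:
drive_tool(plan=[[-1,[-0.001,0,0],0],[-1,[-0.001,0,0],0],[-1,[0,0,0],0]])

```text
t: 11.3
tool_pos: [0.4931, -0.0119, 0.103]
eef_rot: [-0.007, -0.146, 0.989, -0.001]
ft_force: [-11.1, -5.2, 8.0]
grip_width: 0.0196
```

```bash
python3 -c "
from h import *
go(-138,1,104)"
```

```text
box tcp [-1.441e+02 -1.000e-01  1.030e+02] yaw err 0.0052 F box [-12.1   -1.85   7.99] w 0.0196 t 11.3
shift mm [-6.04  1.1  -1.1 ]
```

```bash
python3 - <<'E'
from h import *
e=snap('side','e7.png'); d=snap('wrist','w7.png'); s=snap('scene','s7.png')
e6,s6,e5=load('e6')['image'],load('s6')['image'],load('e5')['image']
def c(i,y,x,n): return cv2.resize(i[y:y+n,x:x+n],(400,300) if 0 else (300,300),interpolation=cv2.INTER_CUBIC)
q=np.zeros((600,800,3),np.uint8)
q[:300,:300]=c(s6,205,270,50); q[:300,300:600]=c(s['image'],205,270,50)
q[300:,:300]=c(e6,230,255,50); q[300:,300:600]=c(e['image'],230,255,50)
w=load('w6')['image'][250:340,270:370]; q[:180,600:]=cv2.resize(w,(200,180)); q[300:480,600:]=cv2.resize(d['image'][250:340,270:370],(200,180))
cv2.imwrite('pics/c7.png',q[:,:,::-1])
# lid shift far from gripper: template of lid end at -y (side view ~ (305,325), scene ~(262,275))
for a,b,r in ((e6,e['image'],(280,340,285,330)),(s6,s['image'],(255,300,245,290))):
    A=np.float32(cv2.cvtColor(a,7))[r[0]:r[1],r[2]:r[3]];B=np.float32(cv2.cvtColor(b,7))[r[0]:r[1],r[2]:r[3]]
    print(cv2.phaseCorrelate(A,B),np.abs(A-B).mean())
E
```

```text
((0.6611504237689303, -0.006573254022942621), 0.9945257472991943) 2.9885185
((0.5454723035995208, 0.5519342507982081), 1.0411991166479793) 2.0730865
```

View pics/c7.png

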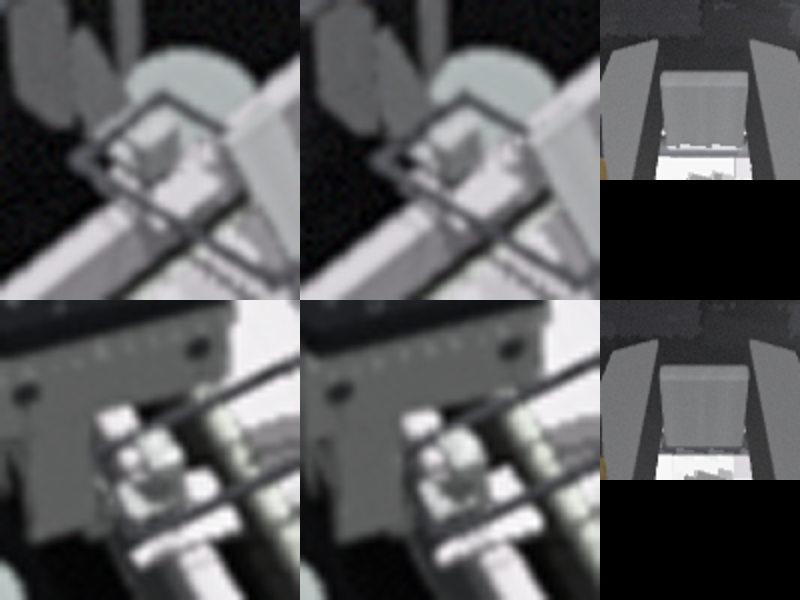

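The lid has crept in by about 1.5 mm while the bar is still in front of the post. The bar is sticking on the tongue under the 8 N down force, so I'll ease off and lift slightly.

Request:
drive_tool(plan=[[-1,[0.002,0,-0.0005],0],[-1,[0.002,0,-0.0005],0],[-1,[0,0,-0.0005],0],[-1,[0,0,0],0]])

```text
t: 11.85
tool_pos: [0.4932, -0.0117, 0.105]
eef_rot: [-0.002, -0.145, 0.989, 0.0]
ft_force: [-3.0, -1.7, -0.2]
grip_width: 0.0197
```

```bash
cat >> h.py <<'E'
def lid(tag):
    e=robot.get_image('side'); s=robot.get_image('scene'); np.savez('pics/e'+tag,**e); np.savez('pics/s'+tag,**s)
    for n,b,r in (('e5',e['image'],(290,340,285,325)),('s5',s['image'],(262,300,248,285))):
        a=load(n)['image']; A,B=[np.float32(cv2.cvtColor(i,7))[r[0]:r[1],r[2]:r[3]] for i in (a,b)]
        print('lid px shift',n,np.round(cv2.phaseCorrelate(A,B)[0],2))
E
python3 -c "
from h import *
go(-140,1,104); lid('8'); go(-140,1,104)"
```

```text
box tcp [-1.439e+02  1.000e-01  1.050e+02] yaw err 0.0044 F box [-3.35 -0.75 -0.25] w 0.0197 t 11.85
shift mm [-3.87  0.91  0.96]
lid px shift e5 [ 0.02 -0.03]
lid px shift s5 [-0.05 -0.02]
box tcp [-1.438e+02  1.000e-01  1.050e+02] yaw err 0.0045 F box [-4.36  0.13 -0.74] w 0.0197 t 11.95
shift mm [-3.84  0.9   1.01]
```

Request:
drive_tool(plan=[[-1,[-0.001,0,0],0],[-1,[-0.001,0,0],0],[-1,[-0.001,0,0],0],[-1,[0,0,0],0]])

```text
t: 12.35
tool_pos: [0.4966, -0.0107, 0.1053]
eef_rot: [-0.001, -0.145, 0.989, 0.0]
ft_force: [-4.3, -2.8, -0.0]
grip_width: 0.0194
```

```bash
python3 -c "
from h import *
go(-140,1,104); lid('8')"
```

```text
box tcp [-1.403e+02  1.000e-01  1.053e+02] yaw err 0.0045 F box [-4.88 -1.45 -0.03] w 0.0194 t 12.35
shift mm [-0.32  0.94  1.33]
lid px shift e5 [-0.03 -0.01]
lid px shift s5 [-0.03  0.02]
```

Request:
drive_tool(plan=[[-1,[-0.001,0,0.0005],0],[-1,[-0.001,0,0.0005],0],[-1,[-0.001,0,0],0],[-1,[0,0,0],0]])

```text
t: 12.85
tool_pos: [0.5, -0.0097, 0.1046]
eef_rot: [-0.001, -0.145, 0.989, 0.0]
ft_force: [-4.1, -1.7, -0.7]
grip_width: 0.0196
```

```bash
python3 -c "
from h import *
go(-137,1,104); lid('8')"
```

```text
box tcp [-136.8   -0.   104.6] yaw err 0.0044 F box [-4.45 -0.44 -0.71] w 0.0196 t 12.85
shift mm [0.18 1.   0.62]
lid px shift e5 [-0.02 -0.02]
lid px shift s5 [-0.05 -0.04]
```

Request:
drive_tool(plan=[[-1,[0,0,0.0005],0],[-1,[0,0,0.0005],0],[-1,[0,0,0],0],[-1,[0,0,0],0]])

```text
t: 13.35
tool_pos: [0.5006, -0.0096, 0.1038]
eef_rot: [-0.0, -0.145, 0.989, 0.0]
ft_force: [-4.2, -1.7, 1.4]
grip_width: 0.0203
```

```bash
python3 -c "
from h import *
go(-137,1,104); lid('9')"
```

```text
box tcp [-1.362e+02 -1.000e-01  1.038e+02] yaw err 0.0042 F box [-4.53 -0.39  1.44] w 0.0203 t 13.35
shift mm [ 0.8   1.09 -0.16]
lid px shift e5 [-0.01 -0.04]
lid px shift s5 [-0.07 -0.01]
```

Request:
drive_tool(plan=[[-1,[0,0,0.0005],0],[-1,[-0.001,0,0],0],[-1,[-0.001,0,0],0],[-1,[0,0,0],0]])

```text
t: 13.85
tool_pos: [0.5015, -0.0094, 0.1035]
eef_rot: [-0.001, -0.145, 0.989, -0.0]
ft_force: [-7.8, -1.0, 2.9]
grip_width: 0.0199
```

```bash
python3 -c "
from h import *
go(-137,1,104); lid('9')"
```

```text
box tcp [-1.352e+02 -1.000e-01  1.035e+02] yaw err 0.0046 F box [-7.71  1.28  2.85] w 0.0199 t 13.85
shift mm [ 1.76  1.11 -0.52]
lid px shift e5 [ 0.17 -0.12]
lid px shift s5 [-0.02  0.  ]
```

Request:
drive_tool(plan=[[-1,[0,0,-0.0005],0],[-1,[0,0,-0.0003],0],[-1,[0,0,0],0]])

```text
t: 14.25
tool_pos: [0.5025, -0.0091, 0.104]
eef_rot: [-0.0, -0.145, 0.989, 0.0]
ft_force: [-4.4, -0.6, -0.3]
grip_width: 0.02
```

```bash
python3 -c "
from h import *
go(-137,1,104); lid('9'); go(-137,1,104)"
```

```text
box tcp [-1.343e+02 -1.000e-01  1.040e+02] yaw err 0.0041 F box [-4.35  0.69 -0.31] w 0.02 t 14.25
shift mm [2.74 1.12 0.03]
lid px shift e5 [0.04 0.01]
lid px shift s5 [-0.02  0.02]
box tcp [-1.342e+02 -1.000e-01  1.040e+02] yaw err 0.0042 F box [-4.46  0.46  0.08] w 0.0196 t 14.35
shift mm [2.78 1.12 0.05]
```

Request:
drive_tool(plan=[[-1,[-0.001,0,0],0],[-1,[-0.0005,0,0],0],[-1,[0,0,0],0]])

```text
t: 14.65
tool_pos: [0.5042, -0.0086, 0.1042]
eef_rot: [0.0, -0.145, 0.989, 0.0]
ft_force: [-4.1, -1.6, -0.1]
grip_width: 0.0197
```

```bash
python3 -c "
from h import *
go(-137,1,104); lid('9')"
```

```text
box tcp [-1.325e+02 -1.000e-01  1.042e+02] yaw err 0.0042 F box [-4.43 -0.39 -0.09] w 0.0197 t 14.65
shift mm [4.52 1.15 0.15]
lid px shift e5 [-0.01  0.01]
lid px shift s5 [-0.03 -0.03]
```

Request:
drive_tool(plan=[[-1,[-0.001,0,0],0],[-1,[-0.0005,0,0],0],[-1,[0,0,0],0]])

```text
t: 15.05
tool_pos: [0.5056, -0.0082, 0.1042]
eef_rot: [0.0, -0.145, 0.989, 0.0]
ft_force: [-3.9, -0.9, -0.2]
grip_width: 0.0196
```

```bash
python3 -c "
from h import *
go(-137,1,104); lid('9')"
```

```text
box tcp [-131.    -0.2  104.2] yaw err 0.0042 F box [-4.01  0.21 -0.15] w 0.0196 t 15.05
shift mm [6.   1.2  0.18]
lid px shift e5 [ 0.02 -0.02]
lid px shift s5 [-0.04  0.04]
```

Request:
drive_tool(plan=[[-1,[-0.001,0,0],0],[-1,[-0.0005,0,0],0],[-1,[0,0,0],0]])

```text
t: 15.45
tool_pos: [0.5061, -0.0081, 0.1041]
eef_rot: [-0.001, -0.145, 0.989, -0.0]
ft_force: [-6.5, -0.7, 0.8]
grip_width: 0.0193
```

```bash
python3 -c "
from h import *
go(-137,1,104); lid('9')"
```

```text
box tcp [-1.304e+02 -1.000e-01  1.041e+02] yaw err 0.0043 F box [-6.38  1.17  0.77] w 0.0193 t 15.45
shift mm [6.56 1.16 0.12]
lid px shift e5 [ 0.12 -0.09]
lid px shift s5 [-0.04  0.04]
```

Request:
drive_tool(plan=[[-1,[-0.001,0,0],0],[-1,[0,0,0],0],[-1,[0,0,0],0]])

```text
t: 15.85
tool_pos: [0.5065, -0.0079, 0.1041]
eef_rot: [-0.002, -0.145, 0.989, -0.0]
ft_force: [-7.7, -2.7, 2.3]
grip_width: 0.0196
```

```bash
python3 -c "
from h import *
go(-137,1,104); lid('9')"
```

```text
box tcp [-1.300e+02 -1.000e-01  1.041e+02] yaw err 0.0044 F box [-8.19 -0.45  2.26] w 0.0196 t 15.85
shift mm [6.99 1.15 0.17]
lid px shift e5 [ 0.23 -0.09]
lid px shift s5 [0.05 0.09]
```

Request:
drive_tool(plan=[[-1,[0,0,-0.0005],0],[-1,[0,0,0],0],[-1,[0,0,0],0]])

```text
t: 16.25
tool_pos: [0.5065, -0.0079, 0.1042]
eef_rot: [-0.002, -0.145, 0.989, -0.0]
ft_force: [-6.1, -2.2, 1.0]
grip_width: 0.0196
```

```bash
python3 -c "
from h import *
go(-137,1,104); d=snap('wrist','w10.png'); lid('10')
s,e=load('s10')['image'],load('e10')['image']
q=np.zeros((600,800,3),np.uint8)
for i,(m,y,x,n) in enumerate(((s,205,272,40),(e,230,262,40))): q[:400,400*i:400*i+400]=cv2.resize(m[y:y+n,x:x+n],(400,400),interpolation=cv2.INTER_CUBIC)
q[400:,:533]=cv2.resize(d['image'][270:345,220:420],(533,200),interpolation=cv2.INTER_CUBIC)
cv2.imwrite('pics/c10.png',q[:,:,::-1])"
```

```text
box tcp [-1.300e+02 -1.000e-01  1.042e+02] yaw err 0.0043 F box [-6.47 -0.39  0.98] w 0.0196 t 16.25
shift mm [6.99 1.12 0.24]
lid px shift e5 [ 0.24 -0.06]
lid px shift s5 [0.04 0.08]
```

View pics/c10.png

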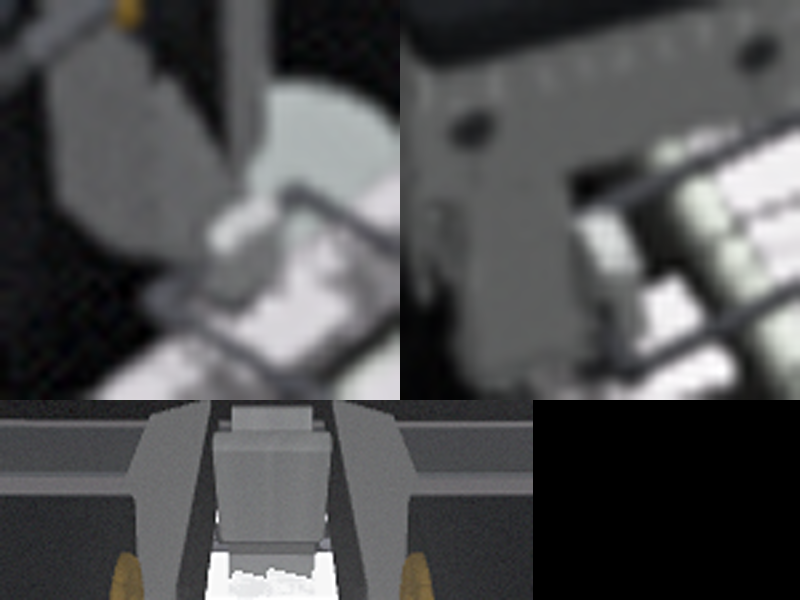

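The scene panel shows the bar running from (160,300) to (292,190), passing behind and under the nose block at (245,225). The wrist panel shows the tab seated just behind the tongue. I'll check this by numbers.

```bash
python3 - <<'E'
from h import *
s=load('s10')
for z in (.098,.101): print('bar',tob(onz(s,294.6,229.5,z)))
for z in (.108,.111): print('nose front top',tob(onz(s,295.7,226.7,z)), 'rear top', tob(onz(s,272+255/10,205+232/10,z)))
print(proj(s,(box()[2]+box()[0]*-.111+box()[1]*.001+W([0,0,.099]))))
E
```

```text
bar [-113.     2.4   98. ]
bar [-111.2    0.8  101. ]
nose front top [-110.8    3.9  108. ] rear top [-105.2    3.7  108. ]
nose front top [-109.     2.2  111. ] rear top [-103.4    2.1  111. ]
[294.76623336 230.0781398 ]
```

Request:
drive_tool(plan=[[-1,[0,0,-0.001],0],[-1,[0,0,-0.001],0],[-1,[0,0,0],0]])

```text
t: 16.7
tool_pos: [0.5067, -0.0078, 0.1059]
eef_rot: [-0.001, -0.145, 0.989, 0.0]
ft_force: [-5.2, -0.7, -1.6]
grip_width: 0.0198
```

```bash
python3 -c "
from h import *
go(-137,1,104)"
```

```text
box tcp [-129.8   -0.   105.9] yaw err 0.0043 F box [-5.19  0.76 -1.57] w 0.0198 t 16.7
shift mm [7.2  1.05 1.97]
```

Request:
drive_tool(plan=[[-1,[0,0,-0.001],0],[-1,[0,0,-0.001],0],[-1,[0,0,0],0]])

```text
t: 17.0
tool_pos: [0.5073, -0.0076, 0.1083]
eef_rot: [-0.001, -0.145, 0.989, 0.0]
ft_force: [-5.4, -1.4, -3.3]
grip_width: 0.0196
```

```bash
python3 -c "
from h import *
go(-137,1,104)"
```

```text
box tcp [-129.2   -0.   108.3] yaw err 0.0041 F box [-5.62  0.16 -3.32] w 0.0196 t 17.0
shift mm [7.78 1.07 4.3 ]
```

Request:
drive_tool(plan=[[-1,[0,0,-0.001],0],[-1,[0,0,-0.0005],0],[-1,[0,0,0],0]])

```text
t: 17.3
tool_pos: [0.5075, -0.0075, 0.1092]
eef_rot: [-0.0, -0.145, 0.989, 0.0]
ft_force: [-1.0, -1.8, -11.3]
grip_width: 0.0198
```

```bash
python3 -c "
from h import *
go(-137,1,104);lid('11')"
```

```text
box tcp [-129.     0.   109.2] yaw err 0.0041 F box [ -1.44  -1.4  -11.34] w 0.0198 t 17.3
shift mm [7.98 1.03 5.19]
lid px shift e5 [ 0.3  -0.07]
lid px shift s5 [0.03 0.1 ]
```

The upward stop at about 4.5 mm of lift (−11 N) shows the bar is under the nose. I'll lower it again and let it bear lightly on the post.

Request:
drive_tool(plan=[[-1,[0,0,0.0015],0],[-1,[0,0,0.0015],0],[-1,[0,0,0.001],0],[-1,[0,0,0],0],[-1,[0,0,0],0]])

```text
t: 17.9
tool_pos: [0.5077, -0.0077, 0.1078]
eef_rot: [-0.0, -0.145, 0.989, -0.0]
ft_force: [-6.7, -1.3, 1.1]
grip_width: 0.0198
```

```bash
python3 -c "
from h import *
go(-137,1,104);lid('12')"
```

```text
box tcp [-128.9   -0.2  107.8] yaw err 0.0044 F box [-6.82  0.68  1.1 ] w 0.0198 t 17.9
shift mm [8.12 1.25 3.77]
lid px shift e5 [ 0.41 -0.09]
lid px shift s5 [0.12 0.13]
```

Request:
drive_tool(plan=[[-1,[0.0005,0,0],0],[-1,[0,0,0],0],[0.1,[0,0,0],0],[0.1,[0,0,0],0],[0.1,[0,0,0],0],[0.1,[0,0,0],0],[0.1,[0,0,0],0],[0.1,[0,0,0],0]])

```text
t: 18.8
tool_pos: [0.5076, -0.0077, 0.1062]
eef_rot: [0.0, -0.145, 0.989, -0.0]
ft_force: [-0.5, 0.3, 0.5]
grip_width: 0.0516
```

```bash
python3 -c "
from h import *
for k in (2,5): 
  x=proj(load('e5'),box()[2]+box()[0]*(-.107)+box()[1]*-.12+W([0,0,.09])); y=proj(load('e5'),box()[2]+box()[0]*(-.106)+box()[1]*-.12+W([0,0,.09])); print(y-x); break
go(-137,1,104);lid('13')"
```

```text
[ 0.5485642  -0.16627394]
box tcp [-129.    -0.2  106.2] yaw err 0.0042 F box [-0.35  0.42  0.52] w 0.0516 t 18.8
shift mm [8.03 1.25 2.23]
lid px shift e5 [ 0.35 -0.09]
lid px shift s5 [0.06 0.12]
```

Request:
drive_tool(plan=[[0.1,[0,0,-0.005],0],[0.1,[0,0,-0.01],0],[0.1,[0,0,-0.012],0],[0.1,[0,0,-0.012],0],[-1,[0,0,-0.012],0],[-1,[-0.01,0,-0.011],0],[-1,[-0.02,0,0],0],[-1,[-0.02,0,0],0],[-1,[-0.02,0,0],0],[-1,[-0.01,0,0],0],[-1,[0,0,0],0],[-1,[0,0,0],0]], squeeze=20)

```text
t: 20.1
tool_pos: [0.5834, 0.0152, 0.1682]
eef_rot: [-0.0, -0.145, 0.989, -0.0]
ft_force: [0.7, -0.4, 0.1]
grip_width: 0.0
```

```bash
python3 -c "
from h import *
go(-40,1,168);lid('14')
for b in (-108,-109,-110,-111): print(link(b,99)[0]+2*np.pi)
for t in (1.55,1.4,1.2,1,.8,.6,.4,.2,.1,0):
  r=62; print(t, np.round([-15+r*np.cos(t)-2.5*np.sin(t)-8, 106+r*np.sin(t)+2.5*np.cos(t)],1))"
```

```text
box tcp [-49.7   0.2 168.2] yaw err 0.0043 F box [ 0.54 -0.6   0.14] w 0.0 t 20.1
shift mm [-9.73  0.72  0.19]
lid px shift e5 [ 0.34 -0.11]
lid px shift s5 [0.11 0.17]
1.4691853071795862
1.5181853071795866
1.5661853071795866
1.612185307179586
1.55 [-24.2 168. ]
1.4 [-14.9 167.5]
1.2 [ -2.9 164.7]
1 [  8.4 159.5]
0.8 [ 18.4 152.2]
0.6 [ 26.8 143.1]
0.4 [ 33.1 132.4]
0.2 [ 37.3 120.8]
0.1 [ 38.4 114.7]
0 [ 39.  108.5]
```

Request:
drive_tool(plan=[[-1,[-0.004,0.0007,0],0],[-1,[-0.004,0,0],0],[-1,[-0.004,0,0],0],[-1,[-0.004,0,0],0],[-1,[-0.004,0,0],0],[-1,[-0.004,0,0],0],[-1,[-0.003,0,0],0],[-1,[-0.003,0,0],0],[-1,[-0.003,0,0.0005],0],[-1,[-0.002,0,0],0],[-1,[0,0,0],0]])

```text
t: 21.3
tool_pos: [0.6165, 0.0257, 0.1675]
eef_rot: [-0.001, -0.145, 0.989, -0.0]
ft_force: [-5.0, -1.7, 3.9]
grip_width: 0.0002
```

```bash
python3 -c "
from h import *
go(-2.9,1,164.7);lid('15')"
```

```text
box tcp [-15.1   1.  167.5] yaw err 0.0043 F box [-5.28 -0.17  3.91] w 0.0002 t 21.3
shift mm [-12.18  -0.05   2.77]
lid px shift e5 [ 0.88 -0.51]
lid px shift s5 [0.28 0.21]
```

Request:
drive_tool(plan=[[-1,[-0.004,0,0.0007],0],[-1,[-0.004,0,0.0009],0],[-1,[-0.004,0,0.0012],0],[-1,[-0.0038,0,0.0015],0],[-1,[-0.0038,0,0.0017],0],[-1,[-0.0037,0,0.002],0],[-1,[0,0,0],0]])

```text
t: 22.1
tool_pos: [0.6385, 0.0323, 0.1597]
eef_rot: [-0.002, -0.145, 0.989, -0.0]
ft_force: [-5.7, -2.1, 4.1]
grip_width: 0.0003
```

```bash
python3 -c "
from h import *
go(8.4,1,159.5);lid('16')"
```

```text
box tcp [  7.9   1.1 159.7] yaw err 0.0042 F box [-6.06 -0.37  4.12] w 0.0003 t 22.1
shift mm [-0.48 -0.07  0.19]
lid px shift e5 [ 0.95 -0.09]
lid px shift s5 [0.33 0.15]
```

```bash
cat >> h.py <<'E'
def prof(f,ys=(-.115,-.11,-.105,-.1)):
    d=load(f); x,y,c=box(); g=cv2.cvtColor(d['image'],7).astype(np.float32); out=[]
    for bx in range(-128,-66,3):
        q=[proj(d,c+x*bx/1000+y*v+W([0,0,.09])) for v in ys]
        out.append(int(np.mean([cv2.remap(g,np.float32([[p[0]]]),np.float32([[p[1]]]),1)[0,0] for p in q])))
    print(f,out)
E
python3 -c "
from h import *
print(list(range(-128,-66,3)))
for f in ('e5','e14','e15','e16','s5','s14','s15','s16'): prof(f)"
```

```text
[-128, -125, -122, -119, -116, -113, -110, -107, -104, -101, -98, -95, -92, -89, -86, -83, -80, -77, -74, -71, -68]
e5 [48, 39, 39, 47, 71, 135, 225, 236, 236, 141, 14, 9, 21, 29, 32, 65, 141, 204, 211, 226, 241]
e14 [50, 39, 39, 42, 66, 94, 176, 209, 213, 176, 34, 9, 18, 24, 27, 63, 125, 176, 182, 199, 219]
e15 [54, 41, 39, 40, 49, 72, 106, 203, 230, 224, 158, 26, 17, 24, 27, 63, 126, 176, 182, 199, 219]
e16 [56, 50, 40, 40, 40, 44, 67, 79, 130, 206, 221, 219, 119, 29, 32, 65, 134, 184, 183, 199, 219]
s5 [17, 19, 17, 17, 16, 34, 129, 203, 214, 209, 169, 131, 130, 132, 132, 112, 56, 81, 168, 204, 215]
s14 [21, 20, 20, 20, 18, 22, 83, 169, 194, 193, 171, 130, 123, 124, 124, 106, 50, 69, 149, 187, 197]
s15 [20, 21, 22, 21, 20, 16, 33, 120, 196, 205, 195, 160, 121, 119, 121, 103, 50, 70, 150, 186, 197]
s16 [17, 18, 16, 17, 17, 18, 16, 16, 62, 159, 200, 204, 193, 144, 113, 98, 51, 74, 151, 187, 197]
```

The profile shows the lid has come in by about 9 mm, so the bar is hooked. I'll keep following the arc.

Request:
drive_tool(plan=[[-1,[-0.0036,0,0.0022],0],[-1,[-0.0034,0,0.0024],0],[-1,[-0.0032,0,0.0026],0],[-1,[-0.003,0,0.0028],0],[-1,[-0.0028,0,0.003],0],[-1,[-0.0026,0,0.0033],0],[-1,[0,0,0],0]])

```text
t: 22.9
tool_pos: [0.6565, 0.0377, 0.1431]
eef_rot: [-0.001, -0.145, 0.989, -0.0]
ft_force: [-5.1, -1.0, 2.8]
grip_width: 0.0006
```

Request:
drive_tool(plan=[[-1,[-0.0023,0,0.0034],0],[-1,[-0.0021,0,0.0036],0],[-1,[-0.0019,0,0.0037],0],[-1,[-0.0016,0,0.0038],0],[-1,[-0.0014,0,0.0039],0],[-1,[-0.0012,0,0.0039],0],[-1,[0,0,0],0]])

```text
t: 23.6
tool_pos: [0.6679, 0.0412, 0.1204]
eef_rot: [0.0, -0.145, 0.989, 0.0]
ft_force: [-0.6, 0.2, 0.1]
grip_width: 0.0005
```

```bash
python3 -c "
from h import *
go(39,1,108.5);lid('17');prof('e17');prof('s17')"
```

```text
box tcp [ 38.7   1.3 120.4] yaw err 0.0041 F box [-0.5   0.39  0.09] w 0.0005 t 23.6
shift mm [-0.31 -0.28 11.89]
lid px shift e5 [0.28 0.09]
lid px shift s5 [0.11 0.15]
e17 [49, 65, 42, 41, 41, 42, 43, 64, 80, 82, 142, 203, 213, 191, 68, 62, 126, 177, 183, 199, 218]
s17 [19, 19, 17, 17, 17, 18, 18, 16, 15, 18, 88, 174, 197, 196, 176, 116, 59, 70, 150, 187, 197]
```

Request:
drive_tool(plan=[[-1,[0,0,0.002],0],[-1,[0,0,0.002],0],[-1,[0,0,0.002],0],[-1,[0,0,0.002],0],[-1,[0,0,0.001],0],[-1,[0,0,0],0]])

```text
t: 24.3
tool_pos: [0.6667, 0.0409, 0.1112]
eef_rot: [-0.001, -0.145, 0.989, 0.0]
ft_force: [0.5, -0.6, -0.7]
grip_width: 0.0006
```

Request:
drive_tool(plan=[[-1,[0,0,0.001],0],[-1,[0,0,0.001],0],[-1,[0,0,0.001],0],[-1,[0,0,0],0]])

```text
t: 24.7
tool_pos: [0.6674, 0.041, 0.109]
eef_rot: [-0.0, -0.145, 0.989, 0.0]
ft_force: [-0.3, -0.6, 0.0]
grip_width: 0.0005
```

Request:
drive_tool(plan=[[-1,[0,0,0.0007],0],[-1,[0,0,0.0007],0],[-1,[0,0,0.0006],0],[-1,[0,0,0],0]])

```text
t: 25.1
tool_pos: [0.6676, 0.041, 0.1088]
eef_rot: [0.0, -0.145, 0.989, -0.0]
ft_force: [-2.8, 0.4, 7.0]
grip_width: 0.0008
```

```bash
python3 -c "
from h import *
go(39,1,108.5);lid('18');prof('e18');prof('s18');prof('s5')"
```

```text
box tcp [ 38.3   1.2 108.8] yaw err 0.0043 F box [-2.6   1.15  7.02] w 0.0008 t 25.1
shift mm [-0.73 -0.19  0.28]
lid px shift e5 [ 0.24 -0.02]
lid px shift s5 [0.08 0.24]
e18 [49, 65, 42, 41, 41, 42, 43, 71, 80, 83, 142, 203, 213, 193, 72, 61, 125, 176, 182, 199, 219]
s18 [18, 16, 16, 18, 18, 19, 19, 20, 14, 20, 88, 174, 197, 196, 176, 117, 59, 70, 149, 186, 197]
s5 [17, 19, 17, 17, 16, 34, 129, 203, 214, 209, 169, 131, 130, 132, 132, 112, 56, 81, 168, 204, 215]
```

Contact at z = 108.8 matches the flat handle, whose upper face should be at 108.5. I'll press once more to about 15 N, then retreat.

Request:
drive_tool(plan=[[-1,[0,0,0.001],0],[-1,[0,0,0.0005],0],[-1,[0,0,0],0]])

```text
t: 25.5
tool_pos: [0.6676, 0.041, 0.1087]
eef_rot: [0.0, -0.145, 0.989, -0.0]
ft_force: [-5.7, -0.2, 11.9]
grip_width: 0.0006
```

Request:
drive_tool(plan=[[-1,[0,0,-0.004],0],[-1,[0,0,-0.01],0],[-1,[0,0,-0.015],0],[-1,[0,0,-0.02],0],[-1,[0,0,-0.02],0],[-1,[0,0,-0.02],0],[-1,[0,0,-0.01],0],[-1,[0,0,0],0],[-1,[0,0,0],0],[-1,[0,0,0],0]])

```text
t: 26.5
tool_pos: [0.6666, 0.041, 0.2029]
eef_rot: [-0.001, -0.145, 0.989, 0.0]
ft_force: [1.6, 0.8, -0.5]
grip_width: 0.0007
```

```bash
python3 - <<'E'
from h import *
go(39,1,108.5);lid('19');prof('e19');prof('s19')
# lever: rest brightness of the region where the raised lever tip was vs. change since pressing; bystanders via diff start->end
w=snap('wrist','w19.png')
for n,a in (('side0','e19'),('scene0','s19')):
    A,B=[cv2.GaussianBlur(load(k)['image'],(3,3),0).astype(int) for k in (n,a)]
    m=(np.abs(A-B).max(2)>40).astype(np.uint8); k,_,st,_=cv2.connectedComponentsWithStats(m)
    print(n,[tuple(map(int,s)) for s in st[1:] if s[4]>12])
# lever end top at theta=0 in the images
c=box(); p=c[2]+c[0]*.055+c[1]*.001+W([0,0,.1085]); print('handle_tip proj',proj(load('s19'),p),proj(load('e19'),p))
E
```

```text
box tcp [ 37.4   1.5 202.9] yaw err 0.0042 F box [ 1.73  0.28 -0.5 ] w 0.0007 t 26.5
shift mm [-1.88 -0.63 94.42]
lid px shift e5 [0.23 0.09]
lid px shift s5 [0.14 0.21]
e19 [49, 65, 42, 41, 41, 42, 42, 66, 80, 82, 152, 217, 225, 208, 77, 64, 140, 203, 210, 222, 238]
s19 [17, 18, 15, 19, 17, 19, 17, 15, 16, 19, 93, 183, 208, 208, 188, 122, 61, 79, 164, 202, 213]
side0 [(0, 0, 42, 181, 3971), (75, 0, 33, 6, 167), (189, 0, 11, 4, 31), (201, 0, 201, 154, 10273), (394, 0, 4, 18, 51), (69, 6, 64, 97, 2394), (113, 47, 16, 40, 271), (0, 142, 136, 92, 3923), (348, 151, 54, 47, 1122), (260, 205, 107, 130, 4040), (272, 211, 8, 12, 49), (4, 220, 150, 61, 6295), (312, 248, 13, 6, 63), (277, 262, 7, 2, 13)]
scene0 [(210, 0, 202, 167, 21811), (397, 0, 11, 32, 231), (436, 0, 12, 28, 204), (148, 7, 26, 24, 167), (149, 17, 22, 42, 300), (193, 19, 14, 7, 30), (183, 25, 10, 3, 14), (167, 30, 41, 35, 918), (399, 51, 44, 30, 756), (230, 111, 4, 10, 25), (323, 165, 57, 44, 980), (339, 169, 32, 8, 85), (373, 177, 28, 23, 207), (287, 192, 17, 26, 206), (300, 203, 87, 82, 3003), (250, 224, 80, 62, 900), (297, 227, 6, 7, 20), (304, 226, 6, 6, 20), (311, 227, 5, 4, 15), (315, 234, 15, 9, 67)]
handle_tip proj [352.63457841 273.43725879] [361.97424721 234.85403846]
```

Request:
drive_tool(plan=[[-1,[0,0,0],0],[-1,[0,0,0],0],[-1,[0,0,0],0],[-1,[0,0,0],0]])

```text
t: 27.05
tool_pos: [0.6675, 0.041, 0.2046]
eef_rot: [0.0, -0.145, 0.989, -0.0]
ft_force: [-0.4, 0.2, -0.5]
grip_width: 0.0003
```

```bash
python3 -c "
from h import *
lid('20');prof('e20'); print(robot.close_job())"
```

```text
lid px shift e5 [0.25 0.1 ]
lid px shift s5 [0.18 0.24]
e20 [49, 65, 42, 41, 41, 42, 43, 66, 80, 83, 152, 217, 225, 208, 77, 64, 140, 203, 210, 222, 238]
the job is handed in; nothing more can be done
None
```

The latch is shut and the job is handed in at about 27 s of robot time; no verdict was reported. I pinched the tab, lowered the bar onto the tongue and drew it back to the post. After letting go, I pressed the lever down with the closed fingers.

**Seating the bar:** Lifting the bar was stopped sharply by the nose (−11 N), which showed it was underneath. At the post the pull was about 3–4 N above the free drag.

**Lever:** It met its stop with the tool at z = 108.8 mm, against 108.5 mm expected for a flat handle. The highest force I read while pressing was about 13 N. Lever flatness rests on this contact height alone.

**Lid:** Image profiles put it about 12–15 mm in. It stayed there after the arm lifted about 95 mm clear, with the tool force near zero.

**What disagreed or went wrong:**
- **Sticking bar:** My first pull stuck on the tongue because I was pressing down with about 8 N. The lid crept in by roughly 1.5 mm before I eased off and it sprang back. My estimates put this under the 2.5 mm limit, but the lid angle can't be read directly.
- **Lid shift readings:** My image-correlation estimates of lid movement were unreliable for large shifts. I relied on the brightness profiles instead.
- **Bystanders:** I saw no unexpected contact forces on the way. I made no clear measurement of their positions at the end.

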